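Pre-use check of a pottery wheel's emergency stop

ROBOT

A 7-joint arm with a two-finger parallel gripper is mounted at the origin on a cart in front of the work surface, level with it; the furniture and walls round the work are solid. World frame = base frame: x ahead of the robot, y to its left, z up, the work surface at z = 0. Lengths are in m, angles in rad, forces in N, time in s.
With the tool pointing down it reaches from about 0.425 to 0.925 m from the base axis. Payload 6.8 kg.
Tool frame: the origin (TCP) lies midway between the tips of the shut fingers; the grasp point (between the pads) lies 19 mm behind it; z points along the fingers, y is the line along which they close (so a half turn about z gives the same grasp; the last joint's range is limited). The gripper opens to 88 mm and grips with 3 to 60 N. Pads are 20 mm wide; open, the fingers measure 115 mm over their backs; the gripper's body (75 mm by 178 mm) begins 61 mm behind the grasp point.
Start: joints at [-1.419, 0.477, 0.022, 1.555, -0.011, 1.109, -0.083], TCP at [0.173, 0.652, 0.223] pointing down, gripper open.
Joint ranges: [-2.96, 2.96], [-0.34, 2.1], [-1.41, 1.46], [0.24, 2.44], [-1.37, 4.51], [0.17, 1.92], [-2.96, 2.96]. Speed limits (rad/s): [2.39, 2.39, 3.14, 3.14, 3.14, 3.14, 3.14].

INTERFACE

Orientations are given as a rotation vector (axis times angle).
In Python, from rig import manip gives the robot as it stands.
- The arm moves only by the tool send_rows, never from a script. Its argument "series" is a list of rows, each an object of numbers: "gripper": the opening, from -1 (shut) to 1 (fully open); "x", "y", "z": the shift along the tool's x, y, z in cm; "wx", "wy", "wz": the turn, a rotation vector about the tool's x, y, z in rad. In form: [{"gripper": .., "x": .., "y": .., "z": .., "wx": .., "wy": .., "wz": ..}, ...]. A call has 1 to 8 rows; each row is the pose to reach, as a shift and turn from the pose commanded when the call began, along the tool's axes at that moment; what a row does not reach only later rows make up. A row lasts 1/10 s, in which the tool goes at most 50 mm and 8.59 degrees, less where a joint would pass 70% of its speed; a pose out of reach is approached as far as the arm can. A call with a gripper value outside its range is refused whole. The fingers move at their own pace and stop on an object; "newtons" is the grip in N (left out, the last holds). Time passes only in rows, so rows that repeat a pose let the fingers close. It gives the time, the measured TCP pose, the force, the opening and the grip force at its end, in the units of the state.
- manip.get_state(): the state, without advancing time (a new reading comes with each control period).
- manip.get_image(name): name is "scene" or "side" or "wrist"; returns the picture (400x640x3 uint8, red, green, blue); there is no depth.
- manip.calibration(name): a dict with "camera_matrix" (3x3 intrinsics, pixels), "R" (3x3) and "t" (3): a world point X has camera coordinates R X + t. Camera axes: x right, y down, z forward; pixel columns grow to the right and rows downward; lengths in m; the calibration is good to about 2 mm. A picture is of the moment at which its call begins: read the wrist's pose just before it. calibration takes no time and is no camera call; for the wrist camera it gives the pose at the moment of the call.
- manip.hand_in(): hands the job in; it is judged then, once.
The state is a dict: "t": time; "joint_positions": joint angles; "qd": joint speeds; "tau": joint torques, N m; "ee_pos": TCP position; "tcp_rot": TCP orientation; "force": force on the tool from outside, world axes, zero at the start; "wrist_torque": the same for the moment, N m; "gripper_width": finger opening in m; "grasp_force": force on a finger pad.
Only numpy, scipy, OpenCV 4.12 (cv2) and the standard library are available. Lean on these libraries where they do the work, as an engineer would, in place of code of your own. Each camera call takes 0.05 s, during which the arm holds its last target. There are 200 camera calls.

TASK

Check the pottery wheel's emergency stop before use: press the big three-lobed mushroom button straight down with a fingertip until it latches, and take the finger off so that it is seen to stay down by itself. Then push one of its lobes round clockwise with a fingertip, the way its arrows point, until the latch lets go and the head springs up, and take the finger away so that it turns back; last press the small round reset button fully in and let it come out. Only push: do not squeeze the mushroom between the fingers, do not press reset while the stop is latched, and leave the speed dial and the mug, bottle, tape roll and stone as they are.

Things in the scene. Friction and masses are not known exactly. Their poses are not given: they have to be found in the camera images.
- pottery_wheel: tabletop pottery wheel, a low machine 220 mm (x) by 380 mm (y), fixed on the table; origin at the centre of its underside, z up, its front faces its own -x. Its deck is 85 mm above the table, the control panel on the right half (-y) 87 mm. On the panel: mushroom stop button (axis at x -35, y -120 mm), reset button (x +60, y -148), speed dial (x +60, y -75).
- wheel_center (a point): centre of the top of the wheel head, a 176 mm disc on the machine's left half, 107.5 mm above the table, in a splash pan of 100 mm radius whose rim is 101 mm above the table. The mug stands on it.
- estop_top (a point): centre of the top of the mushroom head, 124 mm above the table when up; turns and sinks with the head, z up. The head is 70 mm across and 21 mm high: full width from its underside to 11 mm above that, then domed. Its underside is 18 mm above the deck when up; below are a 25 mm stem and a 60 mm wide collar, 8 mm above the deck.
- estop_scoop (a point): middle of the finger scoop on the machine's front side, in the rim of the head 7 mm above its underside, 21 mm from the axis; turns with the head, z up, x points to the axis. Two more such scoops lie 120 deg to either side, a lobe between each two. A scoop is an arc of 20 mm radius about a point 41 mm from the axis, 33 mm wide at the rim.
- estop (a joint): how far the mushroom is pressed in, m: 0 up, 0.007 at the stop. A spring pushes it up (5 N at first, 9 N fully in). Pressed beyond 0.0056 it latches and, let go, stays at about 0.0055. Never squeeze it or push it sideways with over 35 N, nor press it with over 60 N.
- estop_head (a joint): how far the mushroom head is turned, rad: 0 at rest, grows clockwise seen from above, up to 1.05 at its stop. A spring turns it back (0.04 to 0.15 N m, a push of 2 to 6 N on a lobe). When it is latched down, turning it to about 0.5 to 0.55 draws the latch back and the head springs up.
- reset_button_top (a point): centre of the top of the small round reset button, 23 mm across, 19 mm above the deck, in a round housing 39 mm across that stands 13 mm above the deck. z up.
- reset_button (a joint): how far the reset button is pressed in, m: 0 out, 0.005 at its stop. A spring (1 to 4 N) pushes it out again.
- dial_mark (a point): the pointer end on the rim of the speed dial's top, 20 mm above the deck, 13.5 mm from the dial's axis. The dial is a ribbed knob 38 mm across at its skirt, 18 mm high, and turns easily. To be left alone.
- mug: mug without a handle, 82 mm across, 88 mm high, loose on the wheel head; origin at the centre of its underside. To be left alone.
- paint_bottle: white paint bottle with a dark cap, 43 mm across, 109 mm high, loose on the table on the machine's right; origin at the centre of its underside. To be left alone.
- tape_roll: roll of masking tape lying flat, 98 mm across, 25 mm high, loose on the table on the machine's right; origin at the centre of its underside. To be left alone.
- chick_stone: small painted stone with a chick's face, 36 x 44 x 20 mm, loose on the table in front of the machine; origin at the centre of its underside. To be left alone.

How it is judged:
On the way, in this order (a step that is already met when the one before it is completed fails the run):
1. the mushroom has been pressed in, nothing touches it and it stays latched down (value of joint estop above 0.0045 m and contact force between anything else and estop_head below 0.2 N), for 0.3 s.
2. the mushroom has been turned until the latch let go, and is up, turned back and no longer touched (value of joint estop below 0.0012 m and value of joint estop_head below 0.08 rad and contact force between anything else and estop_head below 0.2 N), for 0.1 s.
3. the reset button has been pressed fully in, with the stop released (value of joint reset_button above 0.004 m and value of joint estop below 0.0012 m), for 0.05 s.
At the end, for the whole second after the job is handed in: the mushroom is up (within 1.2 mm) and turned back (within 0.08 rad), the reset button is out (within 1 mm), the dial's mark is within 4 mm of where it was, and the mug, bottle, tape roll and stone are within 12 mm of where they stood (value of joint estop below 0.0012 m and value of joint estop_head below 0.08 rad and value of joint reset_button below 0.001 m and distance of dial_mark from where it was at the start of the episode below 0.004 m and distance of each of mug, paint_bottle, tape_roll, chick_stone from where it was at the start of the episode below 0.012 m); the robot touches nothing.
It fails at once if the mushroom is gripped or pushed with more than 35 N (force of the fingers on it while it is turned or not pressed to its stop) (contact force between the fingers and estop_head above 35 N and (value of joint estop below 0.0062 m or value of joint estop_head above 0.15 rad)).
It fails at once if the mushroom is hammered or pressed with more than 60 N (contact force between the fingers and estop_head above 60 N).
It fails at once if the reset button is pressed while the stop is latched or being pressed (value of joint reset_button above 0.002 m and value of joint estop above 0.003 m).
It fails at once if the speed dial is turned (distance of dial_mark from where it was at the start of the episode above 0.004 m).
It fails at once if the mug, bottle, tape roll or stone is pushed, lifted or carried (distance of any of mug, paint_bottle, tape_roll, chick_stone from where it was at the start of the episode above 0.012 m).
It also fails if it takes over 51 s, if anything falls off the work surface, if the arm or the gripper's body presses on something with over 40 N, if the wrist force passes 120 N, or if a joint passes its speed limit or range.

## Working session

There is one attempt and no reset: what is moved stays moved. The work goes in short steps, Python scripts to look and compute and a tool call to move; the robot and the scene stay as the last step left them, time stands still between calls to the robot, and variables do not carry over. Pictures are saved under pics/ and viewed, at most 10 in all, crops included, and the job is handed in when it is done.

Besides the shell and the picture viewer there is one more tool, called after "Call:" as name(argument=value, ...) on one line, values as JSON. send_rows: Moves the arm, as the interface text tells. Its arguments: {"type":"object","properties":{"series":{"type":"array","items":{"type":"object","properties":{"gripper":{"type":"number"},"x":{"type":"number"},"y":{"type":"number"},"z":{"type":"number"},"wx":{"type":"number"},"wy":{"type":"number"},"wz":{"type":"number"}}}},"newtons":{"type":"number"}},"required":["series"]}

```bash
mkdir -p pics; python3 - <<'E'
from rig import manip
import cv2,numpy as np
s=manip.get_state();print({k:np.round(v,3).tolist() for k,v in s.items()})
for n in("scene","side"):
    im=manip.get_image(n);cv2.imwrite(f"pics/{n}0.png",im[:,:,::-1]);c=manip.calibration(n)
    print(n,np.round(c["camera_matrix"],1).tolist(),np.round(c["R"],3).tolist(),np.round(c["t"],3).tolist())
E
```

```text
{'t': 0.0, 'joint_positions': [-1.419, 0.478, 0.022, 1.556, -0.011, 1.109, -0.083], 'qd': [-0.002, -0.001, -0.0, -0.002, 0.001, -0.001, -0.002], 'tau': [-0.0, -58.286, 1.535, -27.262, -0.054, 0.017, 0.0], 'ee_pos': [0.173, 0.652, 0.222], 'tcp_rot': [-0.407, -3.115, 0.003], 'force': [-0.159, -0.609, 0.083], 'wrist_torque': [0.052, 0.043, -0.011], 'grasp_force': 0.0, 'gripper_width': 0.088}
scene [[378.0, 0.0, 319.6], [0.0, 378.0, 195.3], [0.0, 0.0, 1.0]] [[0.845, -0.535, 0.009], [-0.4, -0.643, -0.653], [0.356, 0.548, -0.757]] [-0.49, 0.271, 0.809]
side [[454.7, 0.0, 320.1], [0.0, 454.7, 199.0], [0.0, 0.0, 1.0]] [[0.887, -0.461, 0.014], [-0.275, -0.552, -0.787], [0.371, 0.695, -0.616]] [-0.498, 0.203, 0.759]
```

View pics/scene0.png

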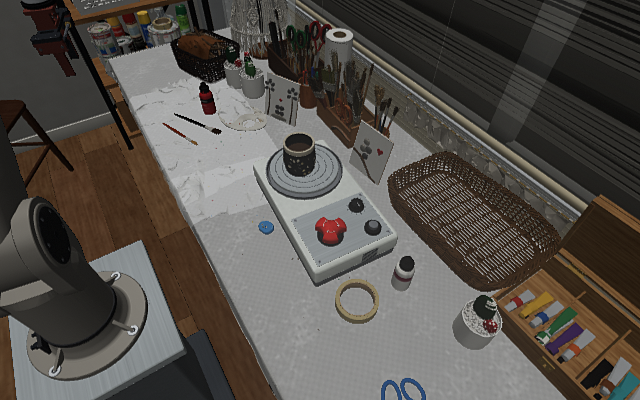

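View pics/side0.png

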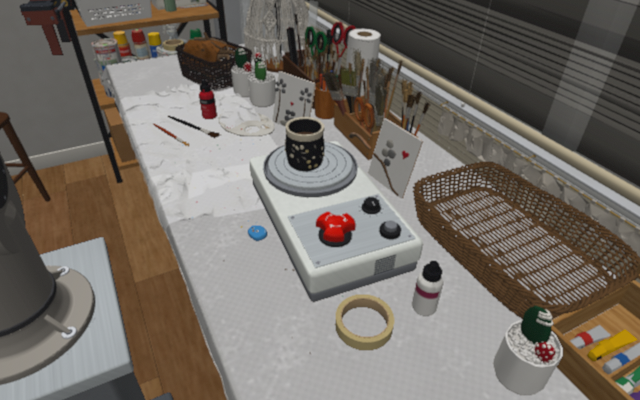

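The scene view shows the mushroom at (331,231), the dial at (356,205) and the reset at (372,227). The side view has them at (336,226), (371,205) and (390,229). The stone, tape and bottle stand in front and to the right.

```bash
cat >h.py <<'E'
from rig import manip
import cv2,numpy as np
from scipy.spatial.transform import Rotation as Ro
def ray(c,uv,z):
    K,R,t=(np.array(c[k],float) for k in("camera_matrix","R","t"))
    o=-R.T@t; d=R.T@np.linalg.solve(K,[uv[0],uv[1],1.]); return o+d*(z-o[2])/d[2]
def red(im):
    h=cv2.cvtColor(im,cv2.COLOR_RGB2HSV)
    m=(((h[...,0]<8)|(h[...,0]>172))&(h[...,1]>150)&(h[...,2]>90)).astype(np.uint8)
    n,l,st,ce=cv2.connectedComponentsWithStats(m); return l,st,ce
E
python3 - <<'E'
from h import *
px={"scene":dict(reset=(372,225),dial=(356,203),stone=(266,227),tape=(357,300),bottle=(404,262)),"side":dict(reset=(390,227),dial=(371,203),stone=(257,232),tape=(365,321),bottle=(432,268))}
hz=dict(reset=.105,dial=.103,stone=.01,tape=.012,bottle=.109)
for n in px:
    c=manip.calibration(n); im=cv2.imread(f"pics/{n}0.png")[:,:,::-1].copy()
    l,st,ce=red(im)
    for i in range(1,len(st)):
        if st[i,4]>100: print(n,st[i],ce[i].round(1),ray(c,ce[i],.113).round(3))
    for k,v in px[n].items(): print(n,k,ray(c,v,hz[k]).round(3))
s=manip.get_state();print(Ro.from_rotvec(s["tcp_rot"]).as_matrix().round(3))
w=manip.calibration("wrist");print(np.round(w["R"],3),(-np.array(w["R"]).T@w["t"]).round(3),w["camera_matrix"])
E
```

```text
scene [316 217  30  24 404] [330.2 228. ] [ 0.524 -0.132  0.113]
scene reset [ 0.612 -0.17   0.105]
scene dial [ 0.62  -0.098  0.103]
scene stone [0.43  0.018 0.01 ]
scene tape [ 0.509 -0.267  0.012]
scene bottle [ 0.608 -0.284  0.109]
side [202 105  11  13 121] [207.5 111.1] [0.444 0.375 0.113]
side [316 212  39  30 711] [335.  226.1] [ 0.518 -0.137  0.113]
side [536 343  18  17 102] [544.8 351.2] [ 0.644 -0.477  0.113]
side reset [ 0.608 -0.175  0.105]
side dial [ 0.616 -0.1    0.103]
side stone [0.427 0.019 0.01 ]
side tape [ 0.506 -0.268  0.012]
side bottle [ 0.609 -0.289  0.109]
[[-0.966  0.257 -0.   ]
 [ 0.257  0.966 -0.002]
 [-0.    -0.002 -1.   ]]
[[ 0.257  0.967 -0.002]
 [ 0.935 -0.248  0.252]
 [ 0.243 -0.066 -0.968]] [0.107 0.67  0.384] [[308.43507871   0.         318.93055612]
 [  0.         308.43507871 197.69890814]
 [  0.           0.           1.        ]]
```

Call:
send_rows(series=[{"gripper": -1, "x": -33, "y": -17, "z": -4, "wz": -0.15}, {"gripper": -1, "x": -33, "y": -17, "z": -4, "wz": -0.15}, {"gripper": -1, "x": -33, "y": -17, "z": -4, "wz": -0.15}, {"gripper": -1, "x": -33, "y": -17, "z": -4, "wz": -0.15}, {"gripper": -1, "x": -33, "y": -17, "z": -4, "wz": -0.15}, {"gripper": -1, "x": -33, "y": -17, "z": -4, "wz": -0.15}, {"gripper": -1, "x": -33, "y": -17, "z": -4, "wz": -0.15}, {"gripper": -1, "x": -33, "y": -17, "z": -4, "wz": -0.15}], newtons=20)

```text
invalid input at $.series[0]: expected keys gripper, x, y, z, wx, wy, wz
```

Call:
send_rows(series=[{"gripper": -1, "x": -33, "y": -17, "z": -4, "wx": 0, "wy": 0, "wz": -0.15}, {"gripper": -1, "x": -33, "y": -17, "z": -4, "wx": 0, "wy": 0, "wz": -0.15}, {"gripper": -1, "x": -33, "y": -17, "z": -4, "wx": 0, "wy": 0, "wz": -0.15}, {"gripper": -1, "x": -33, "y": -17, "z": -4, "wx": 0, "wy": 0, "wz": -0.15}, {"gripper": -1, "x": -33, "y": -17, "z": -4, "wx": 0, "wy": 0, "wz": -0.15}, {"gripper": -1, "x": -33, "y": -17, "z": -4, "wx": 0, "wy": 0, "wz": -0.15}, {"gripper": -1, "x": -33, "y": -17, "z": -4, "wx": 0, "wy": 0, "wz": -0.15}, {"gripper": -1, "x": -33, "y": -17, "z": -4, "wx": 0, "wy": 0, "wz": -0.15}], newtons=20)

```text
t: 0.9
ee_pos: [0.4527, 0.3985, 0.263]
tcp_rot: [0.182, 3.134, -0.002]
force: [0.7, -0.0, -0.1]
gripper_width: 0.0275
grasp_force: 0.0
```

Call:
send_rows(series=[{"gripper": -1, "x": -13, "y": -52, "z": 0.3, "wx": 0, "wy": 0, "wz": 0}, {"gripper": -1, "x": -13, "y": -52, "z": 0.3, "wx": 0, "wy": 0, "wz": 0}, {"gripper": -1, "x": -13, "y": -52, "z": 0.3, "wx": 0, "wy": 0, "wz": 0}, {"gripper": -1, "x": -13, "y": -52, "z": 0.3, "wx": 0, "wy": 0, "wz": 0}, {"gripper": -1, "x": -13, "y": -52, "z": 0.3, "wx": 0, "wy": 0, "wz": 0}, {"gripper": -1, "x": -13, "y": -52, "z": 0.3, "wx": 0, "wy": 0, "wz": 0}, {"gripper": -1, "x": -13, "y": -52, "z": 0.3, "wx": 0, "wy": 0, "wz": 0}, {"gripper": -1, "x": -13, "y": -52, "z": 0.3, "wx": 0, "wy": 0, "wz": 0}])

```text
t: 1.7
ee_pos: [0.5022, 0.0049, 0.2604]
tcp_rot: [-0.172, -3.137, -0.0]
force: [0.8, -0.0, -0.2]
gripper_width: 0.0006
grasp_force: 0.0
```

```bash
python3 -c "
from h import *
print(manip.get_state()['ee_pos'],manip.get_state()['gripper_width'])"
```

```text
[0.50217726 0.00493302 0.26035045] 0.0006249155163717544
```

Call:
send_rows(series=[{"gripper": -1, "x": -3.3, "y": -13.7, "z": 0, "wx": 0, "wy": 0, "wz": 0}, {"gripper": -1, "x": -3.3, "y": -13.7, "z": 0, "wx": 0, "wy": 0, "wz": 0}, {"gripper": -1, "x": -3.3, "y": -13.7, "z": 0, "wx": 0, "wy": 0, "wz": 0}, {"gripper": -1, "x": -3.3, "y": -13.7, "z": 0, "wx": 0, "wy": 0, "wz": 0}, {"gripper": -1, "x": -3.3, "y": -13.7, "z": 0, "wx": 0, "wy": 0, "wz": 0}])

```text
t: 2.2
ee_pos: [0.5199, -0.1334, 0.26]
tcp_rot: [-0.176, -3.136, -0.0]
force: [0.8, 0.5, -0.6]
gripper_width: 0.0006
grasp_force: 0.0
```

```bash
python3 - <<'E'
from h import *
c=manip.calibration("wrist");im=manip.get_image("wrist");cv2.imwrite("pics/w1.png",im[:,:,::-1])
s=manip.get_state();print(s["ee_pos"],s["tcp_rot"],s["force"])
np.savez("w1.npz",**{k:np.array(c[k]) for k in("camera_matrix","R","t")})
l,st,ce=red(im)
for i in range(1,len(st)):
    if st[i,4]>300: print(st[i],ce[i].round(1),ray(c,ce[i],.113).round(4))
E
```

```text
[ 0.52010689 -0.1319014   0.25998989] [-1.71661468e-01 -3.13596360e+00 -9.76024805e-04] [-0.25107517 -0.26711365 -0.05868911]
[ 286  160   67   62 2464] [319.  188.3] [ 0.5219 -0.1332  0.113 ]
```

View pics/w1.png

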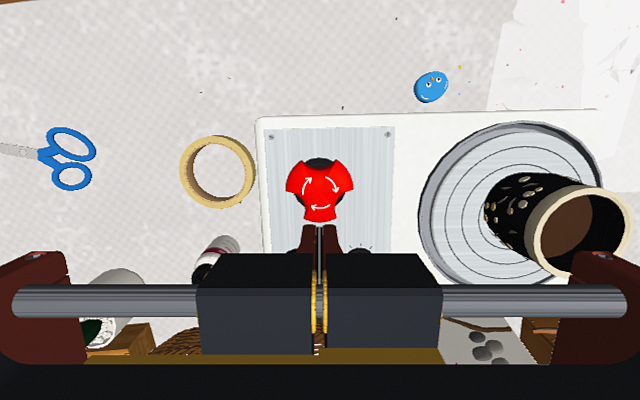

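The wrist view has the mushroom centred at (319,188) with its front scoop at (318,160), facing the robot. The fingers are at about (318,240), and the dial and reset are hidden behind them. Next I go down to just above the head.

Call:
send_rows(series=[{"gripper": -1, "x": -0.2, "y": -0.1, "z": 5, "wx": 0, "wy": 0, "wz": 0}, {"gripper": -1, "x": -0.2, "y": -0.1, "z": 9, "wx": 0, "wy": 0, "wz": 0}, {"gripper": -1, "x": -0.2, "y": -0.1, "z": 12, "wx": 0, "wy": 0, "wz": 0}, {"gripper": -1, "x": -0.2, "y": -0.1, "z": 13, "wx": 0, "wy": 0, "wz": 0}, {"gripper": -1, "x": -0.2, "y": -0.1, "z": 13, "wx": 0, "wy": 0, "wz": 0}])

```text
t: 2.75
ee_pos: [0.5216, -0.1324, 0.1294]
tcp_rot: [-0.169, -3.134, -0.001]
force: [-0.3, -0.4, 0.4]
gripper_width: 0.0004
grasp_force: 0.0
```

```bash
python3 - <<'E'
from h import *
c=np.load("w1.npz")
for a,b in (((264,117),(590,110)),((258,123),(267,245))):
    p,q=ray(c,a,.085),ray(c,b,.085);print(p.round(4),q.round(4),np.arctan2(*(q-p)[1::-1]).round(3))
print(ray(c,(320,187),.122))
s=manip.get_state();print(s["ee_pos"],s["tcp_rot"],s["force"])
E
```

```text
[ 0.4449 -0.1831  0.085 ] [0.4761 0.1586 0.085 ] 1.48
[ 0.4503 -0.1904  0.085 ] [ 0.5892 -0.2022  0.085 ] -0.085
[ 0.51858814 -0.13183801  0.122     ]
[ 0.5215509  -0.13236202  0.12943442] [-1.68630832e-01 -3.13423417e+00 -9.06073386e-04] [-0.33556141 -0.4451309   0.41586442]
```

Call:
send_rows(series=[{"gripper": -1, "x": 0, "y": 0, "z": 0.5, "wx": 0, "wy": 0, "wz": 0}, {"gripper": -1, "x": 0, "y": 0, "z": 0.8, "wx": 0, "wy": 0, "wz": 0}, {"gripper": -1, "x": 0, "y": 0, "z": 1.0, "wx": 0, "wy": 0, "wz": 0}, {"gripper": -1, "x": 0, "y": 0, "z": 1.2, "wx": 0, "wy": 0, "wz": 0}, {"gripper": -1, "x": 0, "y": 0, "z": 1.2, "wx": 0, "wy": 0, "wz": 0}])

```text
t: 3.25
ee_pos: [0.5234, -0.1339, 0.1198]
tcp_rot: [0.172, 3.134, 0.001]
force: [-1.2, 0.5, 6.0]
gripper_width: 0.0005
grasp_force: 2.7
```

Call:
send_rows(series=[{"gripper": -1, "x": 0, "y": 0, "z": 0.2, "wx": 0, "wy": 0, "wz": 0}, {"gripper": -1, "x": 0, "y": 0, "z": 0.4, "wx": 0, "wy": 0, "wz": 0}, {"gripper": -1, "x": 0, "y": 0, "z": 0.4, "wx": 0, "wy": 0, "wz": 0}, {"gripper": -1, "x": 0, "y": 0, "z": 0.4, "wx": 0, "wy": 0, "wz": 0}])

```text
t: 3.65
ee_pos: [0.5235, -0.1339, 0.1163]
tcp_rot: [0.172, 3.134, 0.001]
force: [-2.3, 1.4, 9.4]
gripper_width: 0.0005
grasp_force: 4.9
```

Call:
send_rows(series=[{"gripper": -1, "x": 0, "y": 0, "z": 0.15, "wx": 0, "wy": 0, "wz": 0}, {"gripper": -1, "x": 0, "y": 0, "z": 0.2, "wx": 0, "wy": 0, "wz": 0}, {"gripper": -1, "x": 0, "y": 0, "z": 0.2, "wx": 0, "wy": 0, "wz": 0}])

```text
t: 3.95
ee_pos: [0.5238, -0.134, 0.116]
tcp_rot: [0.173, 3.133, 0.003]
force: [-7.5, 3.7, 26.7]
gripper_width: -0.0
grasp_force: 13.5
```

Call:
send_rows(series=[{"gripper": -1, "x": 0, "y": 0, "z": -1, "wx": 0, "wy": 0, "wz": 0}, {"gripper": -1, "x": 0, "y": 0, "z": -4, "wx": 0, "wy": 0, "wz": 0}, {"gripper": -1, "x": 0, "y": 0, "z": -8, "wx": 0, "wy": 0, "wz": 0}, {"gripper": -1, "x": 0, "y": 0, "z": -10, "wx": 0, "wy": 0, "wz": 0}, {"gripper": -1, "x": 0, "y": 0, "z": -10, "wx": 0, "wy": 0, "wz": 0}, {"gripper": -1, "x": 0, "y": 0, "z": -10, "wx": 0, "wy": 0, "wz": 0}])

```text
t: 4.55
ee_pos: [0.5223, -0.134, 0.2127]
tcp_rot: [0.172, 3.136, 0.001]
force: [-0.6, -0.1, -2.0]
gripper_width: 0.0005
grasp_force: 0.0
```

```bash
python3 - <<'E'
from h import *
c=manip.calibration("wrist");im=manip.get_image("wrist");cv2.imwrite("pics/w2.png",cv2.resize(im[120:260,220:420,::-1],None,fx=4,fy=4))
s=manip.get_state();print(s["ee_pos"],s["tcp_rot"],s["force"])
np.savez("w2.npz",**{k:np.array(c[k]) for k in("camera_matrix","R","t")})
l,st,ce=red(im)
for i in range(1,len(st)):
    if st[i,4]>300: print(st[i],ce[i].round(1),ray(c,ce[i],.107).round(4))
E
```

```text
[ 0.52176197 -0.13385413  0.21190125] [-1.72324340e-01 -3.13626784e+00 -4.50411195e-04] [-0.6862431   0.36569797  0.26000642]
[ 281  163   78   72 3060] [319.4 193.1] [ 0.5195 -0.1328  0.107 ]
```

View pics/w2.png

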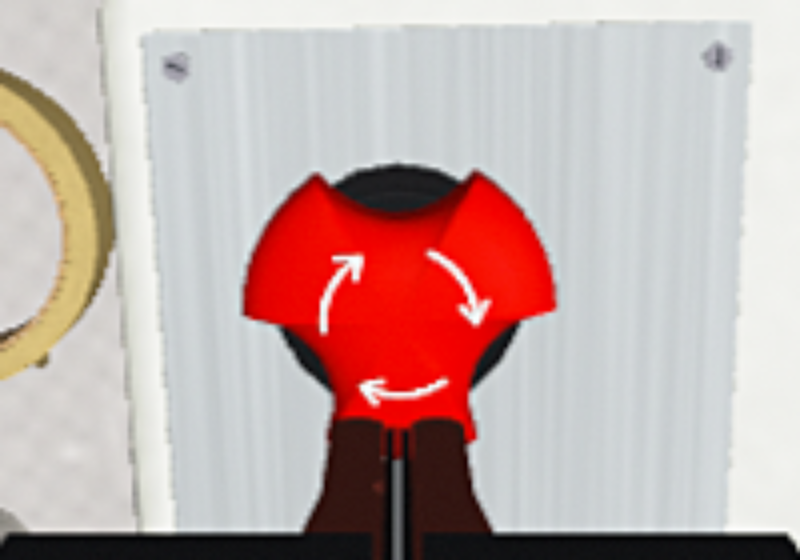

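The mushroom is still free of the fingers. Its front scoop horns are at full-image pixels (299.5,163) and (338.8,163). Next I compute the axis and scoop direction, check the latch from the side view, and work out the move.

```bash
python3 - <<'E'
from h import *
c=np.load("w2.npz")
a,b=ray(c,(299.5,163),.1085),ray(c,(338.75,163),.1085)
l_,r_=ray(c,(281,198),.104),ray(c,(358.9,198),.104)
m=(a+b)/2; d=(b-a)[:2]; n=np.array([d[1],-d[0]])/np.linalg.norm(d)
print("horns",a,b,"dist",np.linalg.norm(d),"dir to axis",n,"axis",m[:2]+.0309*n, "mid lr",(l_+r_)/2,np.linalg.norm(l_-r_))
s=manip.get_state();print(np.round(s["joint_positions"],2))
im=manip.get_image("side");l,st,ce=red(im)
for i in range(1,len(st)):
    if st[i,4]>300: print("side",st[i],ce[i].round(1))
ax=m[:2]+.0309*n; T=np.r_[ax-.041*n,.1]
R=Ro.from_rotvec(s["tcp_rot"]).as_matrix()
print("target",T,"cm",(R.T@(T-s["ee_pos"])*100).round(2),"toolx",R[:,0])
E
```

```text
horns [ 0.4906099  -0.14704674  0.1085    ] [ 0.4943237  -0.11325409  0.1085    ] dist 0.03399610721501733 dir to axis [ 0.99401521 -0.10924174] axis [ 0.52318187 -0.13352599] mid lr [ 0.52487904 -0.13294633  0.104     ] 0.0706503540704307
[-0.22  0.28  0.43  1.92 -0.14  0.98  1.74]
side [317 214  38  30 704] [334.9 228.5]
target [ 0.48242725 -0.12904708  0.1       ] cm [ 3.96  0.04 11.19] toolx [-9.93979945e-01  1.09560478e-01  6.08951916e-04]
```

The side view shows the mushroom 2.4 px lower, so it is latched. Next I go into the front scoop.

Call:
send_rows(series=[{"gripper": -1, "x": 4.2, "y": 0, "z": 0, "wx": 0, "wy": 0, "wz": 0}, {"gripper": -1, "x": 4.2, "y": 0, "z": 4, "wx": 0, "wy": 0, "wz": 0}, {"gripper": -1, "x": 4.2, "y": 0, "z": 8, "wx": 0, "wy": 0, "wz": 0}, {"gripper": -1, "x": 4.2, "y": 0, "z": 9.5, "wx": 0, "wy": 0, "wz": 0}, {"gripper": -1, "x": 4.2, "y": 0, "z": 10.5, "wx": 0, "wy": 0, "wz": 0}, {"gripper": -1, "x": 4.2, "y": 0, "z": 11.2, "wx": 0, "wy": 0, "wz": 0}, {"gripper": -1, "x": 4.2, "y": 0, "z": 11.2, "wx": 0, "wy": 0, "wz": 0}])

```text
t: 5.35
ee_pos: [0.4801, -0.1295, 0.0997]
tcp_rot: [-0.173, -3.136, 0.0]
force: [0.2, -1.1, 0.3]
gripper_width: 0.0003
grasp_force: 0.0
```

Call:
send_rows(series=[{"gripper": -1, "x": -0.03, "y": 0.52, "z": 0, "wx": 0, "wy": 0, "wz": 0.12}, {"gripper": -1, "x": -0.12, "y": 1.02, "z": 0, "wx": 0, "wy": 0, "wz": 0.24}, {"gripper": -1, "x": -0.27, "y": 1.51, "z": 0, "wx": 0, "wy": 0, "wz": 0.36}, {"gripper": -1, "x": -0.48, "y": 1.99, "z": 0, "wx": 0, "wy": 0, "wz": 0.48}, {"gripper": -1, "x": -0.75, "y": 2.43, "z": 0, "wx": 0, "wy": 0, "wz": 0.6}, {"gripper": -1, "x": -0.75, "y": 2.43, "z": 0, "wx": 0, "wy": 0, "wz": 0.6}])

```text
t: 5.95
ee_pos: [0.4909, -0.1062, 0.101]
tcp_rot: [1.092, 2.945, -0.001]
force: [-2.2, -1.5, 0.0]
gripper_width: 0.0005
grasp_force: 1.4
```

```bash
python3 - <<'E'
from h import *
im=manip.get_image("wrist");cv2.imwrite("pics/w3.png",cv2.resize(im[100:300,180:460,::-1],None,fx=2.5,fy=2.5))
s=manip.get_state();print(s["ee_pos"],s["tcp_rot"],s["force"],s["wrist_torque"],s["joint_positions"][6])
im=manip.get_image("side");l,st,ce=red(im)
for i in range(1,len(st)):
    if st[i,4]>300: print("side",st[i],ce[i].round(1))
E
```

```text
[ 0.49059359 -0.10648202  0.10093155] [ 1.08755924e+00  2.94694681e+00 -7.04685267e-04] [-2.18502889 -1.06942656  1.18858715] [-0.43420513  0.52887839 -0.01949823] 1.2553230526352737
side [319 213  36  31 693] [335.1 228.5]
```

View pics/w3.png

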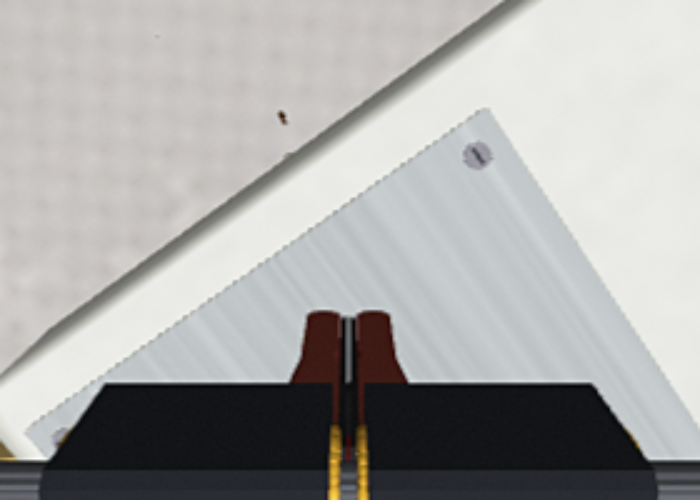

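The wrist view shows only the fingers at (350,345), and the mushroom is hidden below them. The side view shows it still latched, with light contact, so I continue turning.

Call:
send_rows(series=[{"gripper": -1, "x": -0.02, "y": 0.42, "z": 0, "wx": 0, "wy": 0, "wz": 0.1}, {"gripper": -1, "x": -0.08, "y": 0.84, "z": 0, "wx": 0, "wy": 0, "wz": 0.2}, {"gripper": -1, "x": -0.08, "y": 0.84, "z": 0, "wx": 0, "wy": 0, "wz": 0.2}, {"gripper": -1, "x": -0.08, "y": 0.84, "z": 0, "wx": 0, "wy": 0, "wz": 0.2}])

```text
t: 6.45
ee_pos: [0.4959, -0.1002, 0.1002]
tcp_rot: [-1.374, -2.824, 0.0]
force: [-4.2, 0.8, -0.0]
gripper_width: 0.0007
grasp_force: 1.6
```

```bash
python3 - <<'E'
from h import *
s=manip.get_state();print(s["ee_pos"],s["force"])
im=manip.get_image("side");cv2.imwrite("pics/s4.png",cv2.resize(im[150:270,260:420,::-1],None,fx=4,fy=4));l,st,ce=red(im)
for i in range(1,len(st)):
    if st[i,4]>300: print("side",st[i],ce[i].round(1))
E
```

```text
[ 0.49588604 -0.1001697   0.10022208] [-4.22113534  0.83379829 -0.03626631]
side [318 211  37  31 710] [335.  226.3]
```

View pics/s4.png

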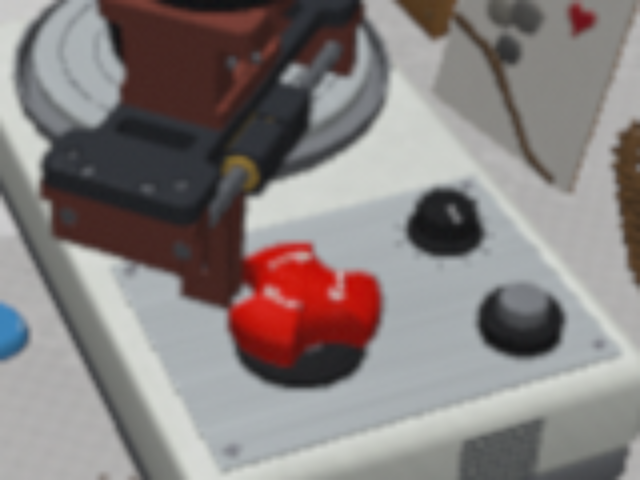

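The side view shows the head raised again (centroid back to 226.3) and turned, with the fingertip on its lobe at (235,285) in the crop. Next I reverse along the arc, then lift.

Call:
send_rows(series=[{"gripper": -1, "x": -0.03, "y": -0.51, "z": 0, "wx": 0, "wy": 0, "wz": -0.12}, {"gripper": -1, "x": -0.12, "y": -1.0, "z": 0, "wx": 0, "wy": 0, "wz": -0.24}, {"gripper": -1, "x": -0.27, "y": -1.5, "z": 0, "wx": 0, "wy": 0, "wz": -0.36}, {"gripper": -1, "x": -0.48, "y": -1.96, "z": 0, "wx": 0, "wy": 0, "wz": -0.48}, {"gripper": -1, "x": -0.74, "y": -2.4, "z": 0, "wx": 0, "wy": 0, "wz": -0.6}, {"gripper": -1, "x": -1.0, "y": -2.74, "z": 0, "wx": 0, "wy": 0, "wz": -0.7}, {"gripper": -1, "x": -1.29, "y": -3.05, "z": 0, "wx": 0, "wy": 0, "wz": -0.8}, {"gripper": -1, "x": -1.29, "y": -3.05, "z": 0, "wx": 0, "wy": 0, "wz": -0.8}])

```text
t: 7.3
ee_pos: [0.4815, -0.13, 0.101]
tcp_rot: [0.169, 3.134, 0.0]
force: [-0.9, 0.9, -0.6]
gripper_width: 0.0004
grasp_force: 0.0
```

Call:
send_rows(series=[{"gripper": -1, "x": 0, "y": 0, "z": -3, "wx": 0, "wy": 0, "wz": 0}, {"gripper": -1, "x": 0, "y": 0, "z": -7, "wx": 0, "wy": 0, "wz": 0}, {"gripper": -1, "x": 0, "y": 0, "z": -11, "wx": 0, "wy": 0, "wz": 0}, {"gripper": -1, "x": 0, "y": 0, "z": -11, "wx": 0, "wy": 0, "wz": 0}, {"gripper": -1, "x": 0, "y": 0, "z": -11, "wx": 0, "wy": 0, "wz": 0}])

```text
t: 7.8
ee_pos: [0.4815, -0.1288, 0.2113]
tcp_rot: [0.173, 3.134, 0.001]
force: [0.0, 0.5, -0.5]
gripper_width: 0.0006
grasp_force: 0.0
```

```bash
python3 - <<'E'
from h import *
for n in("scene","side"):
    im=manip.get_image(n);c=manip.calibration(n);l,st,ce=red(im)
    for i in range(1,len(st)):
        if st[i,4]>300: print(n,st[i],ce[i].round(1))
    u={"scene":(372,225),"side":(390,227)}[n]; p=im[u[1]-20:u[1]+20,u[0]-20:u[0]+20]
    cv2.imwrite(f"pics/{n}r.png",cv2.resize(p[:,:,::-1],None,fx=10,fy=10,interpolation=cv2.INTER_NEAREST))
a,b=cv2.imread("pics/scener.png"),cv2.imread("pics/sider.png");cv2.imwrite("pics/r5.png",np.hstack([a,b]))
# predicted reset from axis and yaw
ax=np.array([.5232,-.1335])
for y in(-.09,-.11):
    print(ax+np.array([[np.cos(y),-np.sin(y)],[np.sin(y),np.cos(y)]])@[.095,-.028])
s=manip.get_state();print(s["ee_pos"],s["tcp_rot"],s["force"])
E
```

```text
scene [315 217  31  24 412] [330.2 228.1]
side [316 212  39  30 718] [334.9 226.2]
[ 0.61529891 -0.16992514]
[ 0.61455204 -0.17175971]
[ 0.48004726 -0.1287233   0.20952289] [-1.72542977e-01 -3.13575135e+00 -4.92930620e-04] [-0.81206592 -0.28516576  0.41634985]
```

View pics/r5.png

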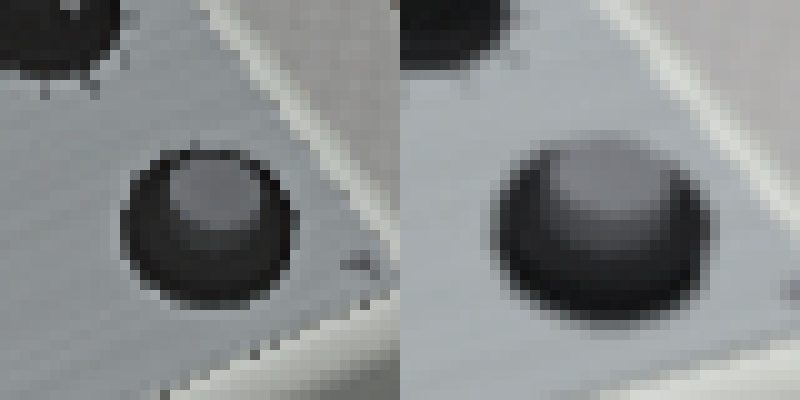

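The mushroom blob is back at its starting pixels (side 334.9,226.2), so it is up and turned back. The reset top is at scene (373,223) and side (391,225), which puts it at about (0.615, -0.171). I go above it.

Call:
send_rows(series=[{"gripper": -1, "x": -5, "y": -1, "z": 0, "wx": 0, "wy": 0, "wz": 0}, {"gripper": -1, "x": -10, "y": -2, "z": 0, "wx": 0, "wy": 0, "wz": 0}, {"gripper": -1, "x": -13.9, "y": -2.7, "z": 0, "wx": 0, "wy": 0, "wz": 0}, {"gripper": -1, "x": -13.9, "y": -2.7, "z": 3, "wx": 0, "wy": 0, "wz": 0}, {"gripper": -1, "x": -13.9, "y": -2.7, "z": 7, "wx": 0, "wy": 0, "wz": 0}, {"gripper": -1, "x": -13.9, "y": -2.7, "z": 9, "wx": 0, "wy": 0, "wz": 0}, {"gripper": -1, "x": -13.9, "y": -2.7, "z": 9.5, "wx": 0, "wy": 0, "wz": 0}, {"gripper": -1, "x": -13.9, "y": -2.7, "z": 9.5, "wx": 0, "wy": 0, "wz": 0}])

```text
t: 8.7
ee_pos: [0.6148, -0.1711, 0.1138]
tcp_rot: [-0.173, -3.134, -0.0]
force: [-0.1, 0.1, 0.6]
gripper_width: 0.0004
grasp_force: 0.0
```

```bash
python3 - <<'E'
from h import *
ims=[]
for n,u in(("scene",(365,215)),("side",(385,215))):
    im=manip.get_image(n);ims.append(cv2.resize(im[u[1]-40:u[1]+40,u[0]-40:u[0]+40,::-1],None,fx=5,fy=5))
cv2.imwrite("pics/r6.png",np.hstack(ims))
E
```

```text
(no output)
```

View pics/r6.png

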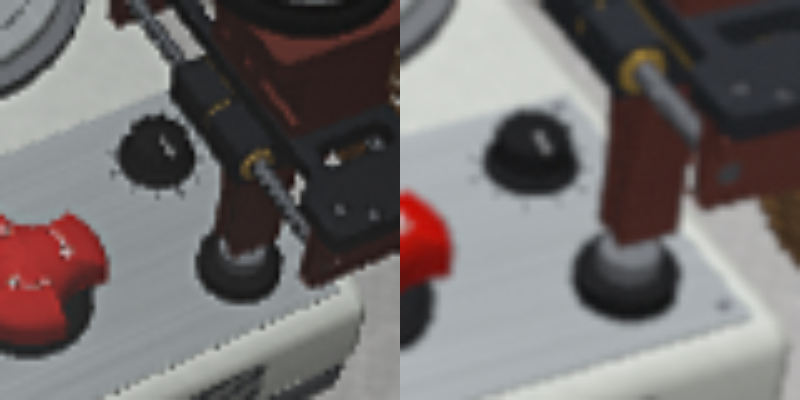

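Both views show the fingertip centred just above the reset button (scene crop (240,250), side crop (640,245)), clear of the dial. Next I press.

Call:
send_rows(series=[{"gripper": -1, "x": 0, "y": 0, "z": 0.6, "wx": 0, "wy": 0, "wz": 0}, {"gripper": -1, "x": 0, "y": 0, "z": 0.9, "wx": 0, "wy": 0, "wz": 0}, {"gripper": -1, "x": 0, "y": 0, "z": 1.2, "wx": 0, "wy": 0, "wz": 0}, {"gripper": -1, "x": 0, "y": 0, "z": 1.4, "wx": 0, "wy": 0, "wz": 0}, {"gripper": -1, "x": 0, "y": 0, "z": 1.4, "wx": 0, "wy": 0, "wz": 0}, {"gripper": -1, "x": 0, "y": 0, "z": 1.4, "wx": 0, "wy": 0, "wz": 0}])

```text
t: 9.4
ee_pos: [0.6163, -0.1713, 0.1024]
tcp_rot: [0.172, 3.136, 0.0]
force: [-1.7, 1.2, 6.9]
gripper_width: 0.0001
grasp_force: 3.4
```

Call:
send_rows(series=[{"gripper": -1, "x": 0, "y": 0, "z": 0.15, "wx": 0, "wy": 0, "wz": 0}, {"gripper": -1, "x": 0, "y": 0, "z": 0.25, "wx": 0, "wy": 0, "wz": 0}, {"gripper": -1, "x": 0, "y": 0, "z": 0.25, "wx": 0, "wy": 0, "wz": 0}])

```text
t: 9.7
ee_pos: [0.6164, -0.1714, 0.102]
tcp_rot: [0.173, 3.135, 0.002]
force: [-7.0, 2.9, 23.1]
gripper_width: 0.0005
grasp_force: 11.3
```

```bash
python3 - <<'E'
from h import *
z=[]
for i in range(8):
    im=manip.get_image("side");s=manip.get_state();z.append([s["ee_pos"][2],s["force"][2]])
print(np.round(z,4).tolist(),np.mean(z,0))
cv2.imwrite("pics/r7.png",cv2.resize(im[175:255,345:425,::-1],None,fx=6,fy=6))
E
```

```text
[[0.102, 22.5853], [0.102, 22.0616], [0.102, 22.3927], [0.102, 22.9468], [0.102, 21.608], [0.102, 22.2057], [0.102, 22.3655], [0.102, 23.4664]] [ 0.10202095 22.45399651]
```

View pics/r7.png

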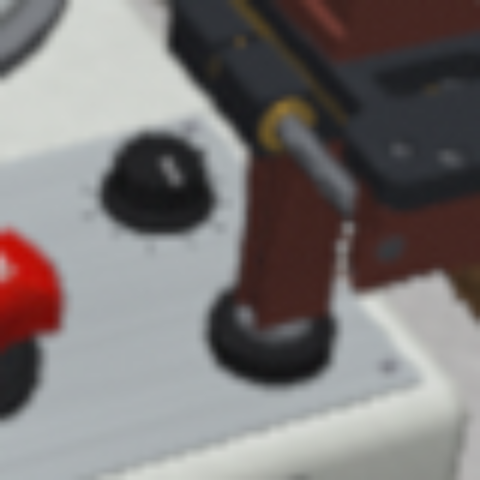

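```bash
python3 - <<'E'
from h import *
a=cv2.imread("pics/side0.png",0); b=cv2.cvtColor(manip.get_image("side"),cv2.COLOR_RGB2GRAY)
a2=cv2.imread("pics/scene0.png",0); b2=cv2.cvtColor(manip.get_image("scene"),cv2.COLOR_RGB2GRAY)
for u in(387,390,393,395): print("side",u,a[224:238,u].tolist(),b[224:238,u].tolist())
for u in(370,373,375): print("scene",u,a2[222:234,u].tolist(),b2[222:234,u].tolist())
E
```

```text
side 387 [123, 124, 117, 97, 75, 68, 66, 52, 36, 35, 31, 24, 21, 22] [37, 37, 45, 64, 69, 66, 68, 56, 40, 35, 30, 25, 21, 24]
side 390 [121, 120, 122, 117, 97, 77, 72, 67, 50, 35, 33, 27, 20, 19] [46, 46, 46, 44, 48, 70, 85, 78, 55, 38, 34, 29, 23, 20]
side 393 [119, 119, 119, 112, 92, 74, 70, 59, 43, 33, 32, 25, 24, 20] [46, 45, 46, 47, 67, 103, 105, 72, 47, 36, 33, 30, 22, 21]
side 395 [117, 118, 112, 97, 76, 65, 57, 41, 34, 34, 32, 25, 19, 28] [47, 46, 46, 50, 80, 94, 75, 48, 36, 34, 33, 27, 21, 29]
scene 370 [106, 106, 106, 105, 87, 50, 51, 43, 37, 38, 37, 30] [37, 37, 33, 35, 59, 75, 71, 42, 36, 38, 35, 28]
scene 373 [99, 99, 98, 100, 103, 96, 53, 54, 43, 38, 38, 33] [40, 39, 39, 38, 39, 38, 46, 75, 43, 36, 37, 32]
scene 375 [98, 98, 98, 99, 100, 85, 51, 50, 37, 38, 37, 31] [38, 38, 37, 39, 36, 55, 109, 56, 33, 36, 36, 29]
```

The button's front top edge dropped about 2.5 px in the side view and 1.5–2 px in the scene view, which matches the full 5 mm press. Next I retract.

Call:
send_rows(series=[{"gripper": -1, "x": 0, "y": 0, "z": -1, "wx": 0, "wy": 0, "wz": 0}, {"gripper": -1, "x": 0, "y": 0, "z": -4, "wx": 0, "wy": 0, "wz": 0}, {"gripper": -1, "x": 0, "y": 0, "z": -8, "wx": 0, "wy": 0, "wz": 0}, {"gripper": -1, "x": 0, "y": 0, "z": -12, "wx": 0, "wy": 0, "wz": 0}, {"gripper": -1, "x": 0, "y": 0, "z": -14, "wx": 0, "wy": 0, "wz": 0}, {"gripper": -1, "x": 0, "y": 0, "z": -14, "wx": 0, "wy": 0, "wz": 0}, {"gripper": -1, "x": 0, "y": 0, "z": -14, "wx": 0, "wy": 0, "wz": 0}])

```text
t: 10.9
ee_pos: [0.6154, -0.171, 0.2384]
tcp_rot: [-0.172, -3.137, -0.001]
force: [0.6, 0.5, -1.3]
gripper_width: 0.0008
grasp_force: 0.0
```

```bash
python3 - <<'E'
from h import *
a=cv2.imread("pics/side0.png"); im=manip.get_image("side"); b=im[:,:,::-1]
for u in(390,393): print(cv2.cvtColor(b.copy(),6)[224:238,u].tolist())
l,st,ce=red(im)
for i in range(1,len(st)):
    if st[i,4]>300: print("side",st[i],ce[i].round(1))
for k,(x,y) in dict(dial=(371,205),stone=(257,232),tape=(365,321),bottle=(430,288)).items():
    print(k,cv2.absdiff(a,b.copy())[y-12:y+12,x-12:x+12].mean().round(1))
s=manip.get_state();print(s["ee_pos"],s["force"])
print(manip.hand_in())
E
```

```text
[125, 125, 126, 122, 101, 80, 75, 69, 53, 38, 34, 27, 24, 21]
[123, 124, 125, 117, 97, 77, 73, 62, 45, 35, 33, 28, 19, 20]
side [316 212  39  30 720] [334.9 226.2]
dial 3.8
stone 4.9
tape 5.6
bottle 3.9
[ 0.61494156 -0.17079058  0.23751808] [ 0.40286414  0.86579884 -0.65150959]
the job is handed in; nothing more can be done
None
```

The emergency-stop check is done and handed in at about 11 s of robot time: the mushroom latched, was turned until it released and sprang back, and the reset was pressed and came out; the side view showed no sign that the dial, bottle, tape or stone had moved (mug not re-measured), and no verdict came back on hand-in.

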